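Put the packing plates away in the sloping tray rack

ROBOT

A 6-joint arm with a two-finger parallel gripper is mounted at the origin on a cart in front of the work surface, level with it; the furniture and walls round the work are solid. World frame = base frame: x ahead of the robot, y to its left, z up, the work surface at z = 0. Lengths are in mm, angles in degrees, forces in N, time in s.
With the tool pointing down it reaches from about 300 to 850 mm from the base axis. Payload 4.2 kg.
Tool frame: the origin (TCP) lies midway between the tips of the shut fingers; the grasp point (between the pads) lies pinch_z behind it (pinch_z is the distance from the TCP to the grasp point, in mm); z points along the fingers, y is the line along which they close (so a half turn about z gives the same grasp; the last joint's range is limited). The gripper opens to 91 mm and grips with 3 to 60 N. Pads are 32 mm wide; open, the fingers measure 118 mm over their backs; the gripper's body (76 mm by 178 mm) begins 60 mm behind the grasp point.
Start: joints at [-75.172, 18.312, 89.639, -0, 72.044, -1.146], TCP at [158.244, -552.813, 213.976] pointing down, gripper open.
Joint ranges: [-177.97, 177.97], [-48.28, 115.42], [12.27, 149.76], [-77.06, 257.06], [2.81, 150.46], [-146.56, 146.56]. Speed limits (degrees/s): [147.25, 147.25, 180, 180, 180, 180].

INTERFACE

Orientations are given as [roll, pitch, yaw] about the fixed x, y, z axes, in that order (R = Rz(yaw) Ry(pitch) Rx(roll)).
In Python, from workcell import state, grab_frame, job_done, masks_of, landmark_of, pinch_z gives the robot as it stands. The module is installed in compiled form; this text tells all that it offers.
- The arm moves only by the tool move_arm, never from a script. Its argument "plan" is a list of rows, each an object of numbers: "x", "y", "z": the shift along the tool's x, y, z in mm; "rx", "ry", "rz": the turn, a rotation vector about the tool's x, y, z in rad. A call has 1 to 10 rows; each row shifts and turns the commanded pose from where the row before left it, along the tool's axes as they then stand; what a row does not reach is not made up. A row lasts 1/10 s, in which the tool goes at most 50 mm and 8.59 degrees, less where a joint would pass 70% of its speed; a pose out of reach is approached as far as the arm can. A call is refused whole if a number of a shift passes 50 or a number of a turn 0.15, either way. A call with a gripper value outside its range is refused whole. "grip" is the opening, from 0 (shut) to 1 (fully open), set as the call begins (left out, the last holds). The fingers move at their own pace and stop on an object; "squeeze" is the grip in N (left out, the last holds). Time passes only in rows, so rows that do not move let the fingers close. It gives the time, the measured TCP pose, the force, the opening and the grip force at its end, in the units of the state.
- state(): the state, without advancing time (a new reading comes with each control period).
- grab_frame(name): name is "side" or "top"; returns a dict with "img" (400x640x3 uint8, red, green, blue), "z_map" (400x640 float32, mm along the optical axis (not along the pixel's ray), 0 where there is no reading), "fx", "fy", "cx", "cy" (pixels), "rvec" (rotation vector, rad) and "tvec" (3), from world to camera coordinates, as OpenCV has them. Camera axes: x right, y down, z forward; pixel columns grow to the right and rows downward; lengths in mm; the calibration is good to about 2 mm. A picture is of the moment at which its call begins.
- job_done(): hands the job in; it is judged then, once.
Trained networks look in the newest picture that a camera, given by its name, has taken for a name from the list of things; names that differ only in an ending like _2 or _b are one class to them, and where a whole thing is asked for, a point or a joint stands for the part that bears it (a point fixed in the world has none). Each returns a list of dicts, best first, with "p" (0 to 1); they miss things now and then, are a little off and sometimes report something else, mostly with a low value. They report only what shows in the picture. A call takes as long as a camera call. They do not tell look-alikes from the thing itself.
- masks_of(camera, label): "pixels" (400x640 bool, what is visible of it) and "box" ([centre column, centre row, width, height] in pixels, round what is visible of it).
- landmark_of(camera, label): "point" ([column, row] in pixels: a listed point, or the origin of a listed thing).
The state is a dict: "time_s": time; "qpos": joint angles; "qvel": joint speeds; "effort": joint torques, N m; "ee_pos": TCP position; "ee_rot": TCP orientation; "force": force on the tool from outside, world axes, zero at the start; "torque": the same for the moment, N m; "gripper_width": finger opening in mm; "gripper_force": force on a finger pad.
Only numpy, scipy, OpenCV 4.12 (cv2) and the standard library are available. Lean on these libraries where they do the work, as an engineer would, in place of code of your own. Each camera call takes 0.05 s, during which the arm holds its last target. There are 200 camera calls.

TASK

Lay the yellow and the blue slotted packing plate flat in the pulled-out tray of the sloping rack, each on the floor pad of its own colour; set them down rather than dropping them. Then push the tray fully home into the rack and let go. Leave the sprocket and the feeler gauge where they are.

Things in the scene. Friction and masses are not known exactly. Their poses are not given: they have to be found in the camera images.
- yellow_packer: Yellow U-shaped steel packing plate lying flat on the bench, 50 mm long (its x axis), 36 mm wide (y), 6 mm thick, about 60 g; a 14 mm wide slot runs in from the +x end over 28 mm. Origin: centre of the 50 x 36 outline, on the underside; z is its upper-face normal. Pinch it across the 36 mm width. It may lie either way in the tray.
- blue_packer: The same plate in blue. Near both plates: a fixed bench vice, about 170 mm high, to their right (between them and the arm's start: pass above it), a loose tape roll towards the robot, and a tall fixed tool case behind the rack; a window sill, 143 mm high, runs along the left side from y = 0.42.
- yellow_pad (a point): Centre of the yellow pad (66 x 62 mm) on the tray's floor; moves with the tray. Axes are the tray's: x up the slope into the rack, y left, z normal to the floor. The floor rises 0.42 rad (24 degrees) into the rack, so z leans 0.42 rad from vertical towards the tray's front. Pad centre: 37 mm behind the front panel's inner side, 45 mm from the middle rib.
- blue_pad (a point): Centre of the blue floor pad, 90 mm to the right (-y) of the yellow one; same axes. The tray is 76 mm long (x) and 180 mm wide (y) inside; side and back walls 10 mm high, 4 mm thick; front panel 34 mm high above the floor, 6 mm thick; between the pads a rib along x, 5 mm high, 4 mm thick.
- tray_front (a point): Centre of the outer face of the tray's front panel (flat aluminium, 188 mm wide, 19 mm up and down from here along z); axes as yellow_pad. Tray floor 15 mm below along z. Push here along +x. The fixed bed under the tray lies 22 mm below this point along z and ends 92 mm out from the rack's face, near the panel when the tray is out.
- tray (a joint): How far the tray is pulled out, m: 0 fully home at its stop (front panel 2 mm proud of the rack's face), 0.09 fully out; starts at 0.078 to 0.088. The 0.4 kg tray slides along its x only; about 5 N of friction keeps it where it is left; about 8 N pushes it in.
- sprocket: Bystander: dark grey toothed sprocket lying flat, 69 mm across, 13 mm high; origin centre of the underside.
- feeler_gauge: Bystander: folded steel feeler gauge lying flat, 19 x 104 mm (long along its y axis), 10 mm high; origin centre of the underside.
- rack_mouth (a point): Grey rack fixed to the bench, 210 mm wide. This point: middle of its face at tray-floor level; axes level (z up), not sloped. The face is normal to the slope, so it leans over the front; 84 mm high along the slope's normal; when the tray is out it stands 37 to 47 mm up-slope of the pads' centres: a vertical gripper would hit it. Low side rails beside the tray, 4 mm above floor level.
There are look-alikes about, which are no part of the job. Of the things that look like the blue_packer, take the one that is farthest from the robot's base at the start.

How it is judged (in metres and radians):
On the way:
1. both plates lie released and flat on their own pads while the tray is still out (x of yellow_packer in the frame of yellow_pad between -0.022 and 0.022 m and y of yellow_packer in the frame of yellow_pad between -0.022 and 0.022 m and z of yellow_packer in the frame of yellow_pad between -0.003 and 0.004 m and angle between the z axis of yellow_packer and the z axis of yellow_pad, either way round below 0.12 rad and contact force between the fingers and yellow_packer below 0.05 N and x of blue_packer in the frame of blue_pad between -0.022 and 0.022 m and y of blue_packer in the frame of blue_pad between -0.022 and 0.022 m and z of blue_packer in the frame of blue_pad between -0.003 and 0.004 m and angle between the z axis of blue_packer and the z axis of blue_pad, either way round below 0.12 rad and contact force between the fingers and blue_packer below 0.05 N and value of joint tray above 0.05 m), for 0.2 s.
At the end, for the whole second after the job is handed in: Each plate lies flat (within 0.12 rad) on the tray floor, its centre within 22 mm of the centre of its own colour's pad along each tray axis, released and at rest, and the tray is home (joint below 5 mm) (x of yellow_packer in the frame of yellow_pad between -0.022 and 0.022 m and y of yellow_packer in the frame of yellow_pad between -0.022 and 0.022 m and z of yellow_packer in the frame of yellow_pad between -0.003 and 0.004 m and angle between the z axis of yellow_packer and the z axis of yellow_pad, either way round below 0.12 rad and contact force between the fingers and yellow_packer below 0.05 N and x of blue_packer in the frame of blue_pad between -0.022 and 0.022 m and y of blue_packer in the frame of blue_pad between -0.022 and 0.022 m and z of blue_packer in the frame of blue_pad between -0.003 and 0.004 m and angle between the z axis of blue_packer and the z axis of blue_pad, either way round below 0.12 rad and contact force between the fingers and blue_packer below 0.05 N and linear speed of each of yellow_packer, blue_packer below 0.02 m/s and value of joint tray below 0.005 m); the robot touches nothing.
It fails at once if the yellow plate falls or is thrown (faster than 0.8 m/s while not held) (linear speed of yellow_packer above 0.8 m/s and contact force between the fingers and yellow_packer below 0.05 N).
It fails at once if the blue plate falls or is thrown (faster than 0.8 m/s while not held) (linear speed of blue_packer above 0.8 m/s and contact force between the fingers and blue_packer below 0.05 N).
It fails at once if the sprocket is moved more than 20 mm (distance of sprocket from where it was at the start of the episode above 0.02 m).
It fails at once if the feeler gauge is moved more than 20 mm (distance of feeler_gauge from where it was at the start of the episode above 0.02 m).
It also fails if it takes over 67 s, if anything falls off the work surface, if the arm or the gripper's body presses on something with over 40 N, if the wrist force passes 120 N, or if a joint passes its speed limit or range.

## Working session

There is one attempt and no reset: what is moved stays moved. The work goes in short steps, Python scripts to look and compute and a tool call to move; the robot and the scene stay as the last step left them, time stands still between calls to the robot, and variables do not carry over. Pictures are saved under pics/ and viewed, at most 10 in all, crops included, and the job is handed in when it is done.

Besides the shell and the picture viewer there is one more tool, called after "Call:" as a command line: name --argument value ..., lists and objects as JSON in quotes. move_arm: Moves the arm, as the interface text tells. Its arguments: {"type":"object","properties":{"plan":{"type":"array","items":{"type":"object","properties":{"x":{"type":"number"},"y":{"type":"number"},"z":{"type":"number"},"rx":{"type":"number"},"ry":{"type":"number"},"rz":{"type":"number"}}}},"grip":{"type":"number"},"squeeze":{"type":"number"}},"required":["plan"]}

```bash
mkdir -p pics; cat > h.py <<'E'
import numpy as np, cv2
from workcell import *
from scipy.spatial.transform import Rotation as R
def cam(f):
    Rm=cv2.Rodrigues(np.array(f['rvec'],float))[0]; return Rm,np.array(f['tvec'],float).reshape(3)
def cloud(f):
    Rm,t=cam(f); z=f['z_map'].astype(float); v,u=np.mgrid[0:400,0:640]
    P=np.stack([(u-f['cx'])/f['fx']*z,(v-f['cy'])/f['fy']*z,z],-1)
    W=(P-t)@Rm; W[z<=0]=np.nan; return W
def proj(f,p):
    Rm,t=cam(f); c=np.asarray(p)@Rm.T+t; return c[...,0]/c[...,2]*f['fx']+f['cx'],c[...,1]/c[...,2]*f['fy']+f['cy']
def ray(f,u,v,z):
    Rm,t=cam(f); o=-Rm.T@t; d=Rm.T@np.array([(u-f['cx'])/f['fx'],(v-f['cy'])/f['fy'],1]); return o+d*(z-o[2])/d[2]
def save(f,name): cv2.imwrite('pics/'+name,cv2.cvtColor(f['img'],cv2.COLOR_RGB2BGR))
E
python3 - <<'E'
from h import *
np.set_printoptions(precision=1,suppress=True)
print(state(),pinch_z)
fs={}
for c in('top','side'):
    f=fs[c]=grab_frame(c); W=cloud(f); Rm,t=cam(f); print(c,'campos',-Rm.T@t,f['fx'])
    save(f,c+'0.png')
    for l in('yellow_packer','blue_packer','sprocket','feeler_gauge','tray'):
        for m in masks_of(c,l):
            px=m['pixels']; w=W[px]; w=w[~np.isnan(w[:,0])]
            print(l,round(m['p'],2),m['box'],px.sum(),np.median(w,0) if len(w) else None)
    for l in('yellow_pad','blue_pad','tray_front','rack_mouth','yellow_packer','blue_packer'):
        for m in landmark_of(c,l):
            u,v=np.round(m['point']).astype(int); print('LM',l,round(m['p'],2),m['point'],W[min(v,399),min(u,639)])
cv2.imwrite('pics/both.png',np.vstack([cv2.resize(cv2.imread('pics/%s0.png'%c),(480,300),interpolation=cv2.INTER_AREA) for c in fs]))
E
```

```text
{'time_s': 0.0, 'qpos': array([-75.2,  18.4,  89.7,  -0. ,  72. ,  -1.1]), 'qvel': array([ 0. , -0. ,  0.1, -0.1,  0.1, -0.1]), 'effort': array([  0. , -41.2, -23.2,   0.1,   0. ,  -0. ]), 'ee_pos': array([ 158.1, -552.3,  213.1]), 'ee_rot': array([-179.9,   -0. ,   16. ]), 'force': array([ 1.4, -0.6, -0.6]), 'torque': array([ 0.1,  0. , -0. ]), 'gripper_force': 0.0, 'gripper_width': 91.4327755236834} 18.8
top campos [ 288.1 -191.9 1349.1] 400.638622916914
blue_packer 0.7 [316.0, 204.3, 11.4, 19.2] 117 [549.1 -23.    6.7]
blue_packer 0.44 [287.8, 210.4, 17.9, 15.6] 121 [464.8  42.2   6.9]
sprocket 0.79 [413.4, 270.5, 22.5, 25.7] 340 [ 488.8 -423.1   12.1]
tray 0.62 [230.2, 192.9, 56.7, 50.8] 1160 [430.6 228.1  55.9]
LM yellow_pad 0.75 [224.2, 182.2] [449.5 269.8  60.1]
LM yellow_pad 0.24 [226.3, 201.2] [396.3 227.8  67.7]
LM blue_pad 0.71 [241.4, 197.7] [430.1 194.8  50.1]
LM tray_front 0.77 [225.2, 198.7] [400.5 233.9  68.3]
LM rack_mouth 0.91 [242.1, 178.5] [473.7 190.9 162.7]
LM yellow_packer 0.67 [412.9, 270.5] [ 492.7 -420.2    1.8]
LM yellow_packer 0.58 [320.5, 243.4] [ 426.4 -105.3    3.4]
LM blue_packer 0.59 [287.7, 211.8] [468.4  41.4   4.7]
LM blue_packer 0.5 [316.3, 201.8] [545.5 -25.7  -1.3]
side campos [ 903.7 -335.8  882.8] 377.1852030045442
yellow_packer 0.62 [289.4, 189.1, 21.2, 23.9] 162 [ 439.3 -104.8    6.6]
blue_packer 0.6 [338.6, 169.3, 14.1, 17.5] 147 [465.2  41.7   6.6]
sprocket 0.71 [190.8, 271.4, 30.6, 26.1] 567 [ 490.1 -422.9   13. ]
feeler_gauge 0.59 [337.2, 244.9, 34.9, 29.9] 251 [642.7 -98.1   9.1]
tray 0.55 [370.3, 113.2, 45.8, 42.8] 245 [404.4 149.2  58.5]
LM blue_pad 0.8 [376.4, 126.2] [511.3 114.4 171.3]
LM tray_front 0.66 [375.6, 108.0] [459.5 161.1 156.9]
LM yellow_packer 0.58 [290.9, 184.4] [433.7 -94.3   5.7]
LM blue_packer 0.65 [374.6, 108.1] [457.  160.2 155.3]
LM blue_packer 0.53 [337.6, 169.9] [472.9  36.3   2.6]
LM blue_packer 0.44 [336.8, 202.8] [553.8 -30.1   4.9]
```

View pics/both.png

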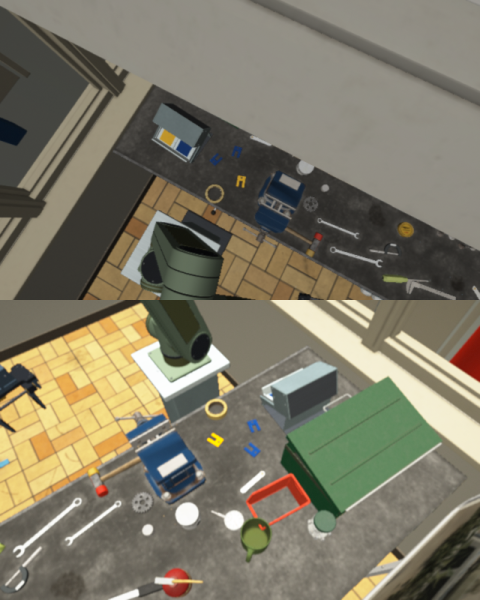

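```bash
python3 - <<'E'
import cv2,numpy as np
a=cv2.imread('pics/top0.png')[140:290,190:440]; cv2.imwrite('pics/c1.png',cv2.resize(a,(800,480),interpolation=cv2.INTER_CUBIC))
a=cv2.imread('pics/side0.png')[80:260,240:480]; cv2.imwrite('pics/c2.png',cv2.resize(a,(800,600),interpolation=cv2.INTER_CUBIC))
E
```

```text
(no output)
```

View pics/c1.png

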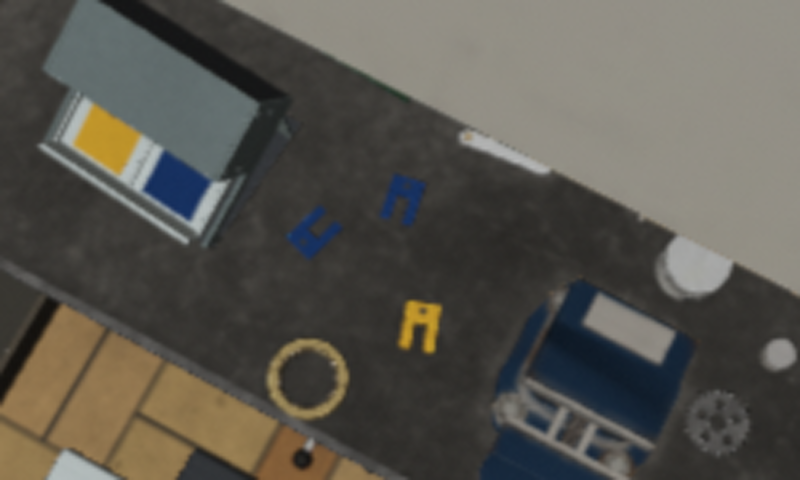

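View pics/c2.png

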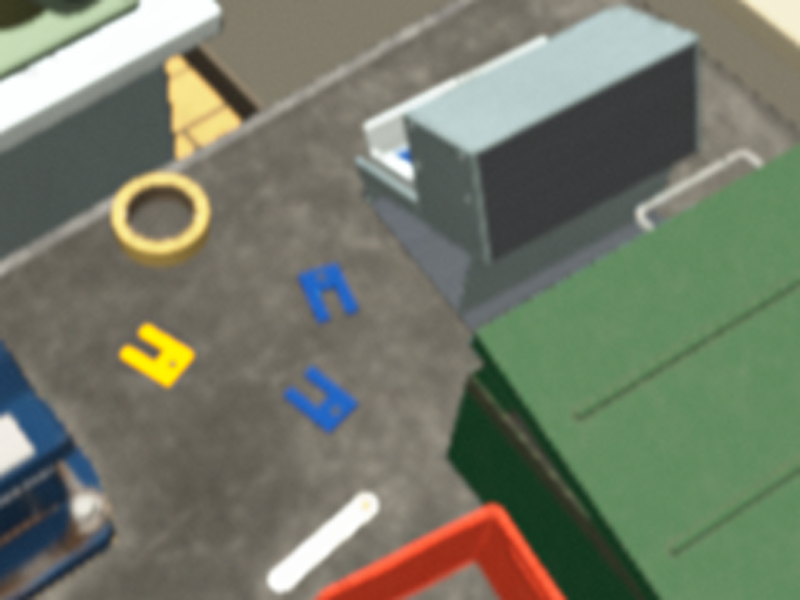

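The two pictures show two blue look-alikes: top (288,211), about 468 mm from the base, and top (316,203), about 550 mm. By the rule I take the second one, which is side (337,203). There is one yellow plate, at top (320,243). The tape roll, top (285,258), is no candidate. In the close crop the target blue is at crop (403,200), next to the feeler gauge side; its slot opens toward the robot. The tray pads are at top (224,183) and (242,198). Next I measure the exact poses.

```bash
cat > m.py <<'E'
from h import *
np.set_printoptions(precision=1,suppress=True)
def colmask(f,c):
    h=cv2.cvtColor(f['img'],cv2.COLOR_RGB2HSV).astype(int); H,S,V=h[...,0],h[...,1],h[...,2]
    return ((H>17)&(H<32)&(S>140)&(V>110)) if c=='y' else ((H>105)&(H<125)&(S>120)&(V>40))
def plate(f,c,near,z=6,rad=45):
    m=colmask(f,c); u,v=np.nonzero(m)[::-1]
    P=np.array([ray(f,a,b,z) for a,b in zip(u,v)])[:,:2]
    P=P[np.hypot(*(P-near).T)<rad]
    r=cv2.minAreaRect(P.astype(np.float32)); 
    return r,P
E
python3 - <<'E'
from m import *
F={c:grab_frame(c) for c in('top','side')}
import pickle; pickle.dump(F,open('F.pkl','wb'))
for c,f in F.items():
    for n,col,near in(('Y','y',(437,-105)),('B','b',(549,-25))):
        r,P=plate(f,col,near); cen,sz,a=r; box=cv2.boxPoints(r); 
        e=box[1]-box[0],box[2]-box[1]; l=max(e,key=np.linalg.norm)
        print(c,n,len(P),np.array(cen),np.array(sz),'long axis yaw',np.degrees(np.arctan2(l[1],l[0])),'mean',P.mean(0))
f=F['top'];W=cloud(f)
for c in 'yb':
    m=colmask(f,c); ok=m&(abs(W[...,0]-435)<60)&(abs(W[...,1]-230)<80)
    m2=ok; p=W[m2]; print(c,len(p),np.nanmedian(p,0),np.argwhere(m2).mean(0)[::-1],p.min(0),p.max(0))
# vice points
for c,f in F.items():
    w=cloud(f).reshape(-1,3); s=(w[:,2]>60)&(w[:,2]<220)&(abs(w[:,0]-440)<110)&(w[:,1]<-110)&(w[:,1]>-420)
    p=w[s]; 
    for x in range(330,550,20):
        q=p[abs(p[:,0]-x)<10]
        if len(q): print(c,x,'max y',q[q[:,1].argmax()],'maxz',q[:,2].max())
# tray/rack
f=F['top'];W=cloud(f)
for v in range(160,222,4):
    print(v,' '.join('%d:%.0f,%.0f,%.0f'%(u,*W[v,u]) for u in range(200,262,6)))
E
```

```text
top Y 136 [ 432.1 -105.5] [49.8 37.1] long axis yaw 18.896338 mean [ 434.3 -104.9]
top B 104 [543.5 -25. ] [47.6 33.9] long axis yaw 10.149186 mean [546.4 -24.6]
side Y 235 [ 431.6 -107.3] [54.7 41.1] long axis yaw 19.565186 mean [ 433.8 -106.8]
side B 168 [543.2 -26.6] [47.5 35.6] long axis yaw 10.991293 mean [546.6 -25.8]
y 231 [445.4 273.2  55.3] [222.9 183.1] [421.9 242.9  38.7] [469.  302.   68.2]
b 231 [437.1 183.   54.2] [244.8 197.4] [413.8 153.4  41.3] [460.1 212.2  71.2]
top 330 max y [ 330.5 -225.   139.8] maxz 165.50066223380568
top 350 max y [ 352.3 -225.1  172.7] maxz 177.38599217557814
top 370 max y [ 376.1 -224.3  146.2] maxz 180.13364884215756
top 390 max y [ 381.3 -223.8  163.5] maxz 177.68056894049133
top 410 max y [ 415.5 -223.8  149.6] maxz 177.69342867839146
top 430 max y [ 439.7 -223.   169. ] maxz 176.78793188000128
top 450 max y [ 446.4 -223.   168.8] maxz 177.44652526335986
top 470 max y [ 468.1 -223.1  157.4] maxz 168.421270997172
top 490 max y [ 497.1 -223.1  146.1] maxz 158.5250983201907
top 510 max y [ 510.4 -222.8  148.4] maxz 160.01007907195137
top 530
[... 2732 characters left out ...]
42:415,183,44 248:424,165,47 254:433,146,50 260:441,126,62
208 200:339,314,5 206:348,295,8 212:358,278,4 218:368,262,-2 224:377,242,5 230:387,224,5 236:397,206,1 242:401,172,60 248:412,159,43 254:420,137,58 260:431,123,45
212 200:327,305,10 206:336,289,5 212:346,270,8 218:356,253,2 224:365,235,4 230:375,216,5 236:385,198,5 242:395,182,-2 248:399,148,59 254:411,136,38 260:423,126,4
216 200:315,300,3 206:325,282,3 212:334,263,5 218:344,246,2 224:354,228,3 230:363,208,7 236:373,191,4 242:382,173,5 248:392,156,1 254:398,128,43 260:412,120,1
220 200:303,294,0 206:313,274,4 212:322,257,2 218:332,239,3 224:342,221,3 230:351,202,5 236:361,184,4 242:371,167,3 248:380,149,2 254:390,131,1 260:399,111,7
```

```bash
python3 - <<'E'
from m import *
import pickle; F=pickle.load(open('F.pkl','rb')); f=F['top'];W=cloud(f)
yaw=np.radians(-5.4); T=R.from_euler('ZY',[yaw,-0.42]).as_matrix()
L=(W-np.array([441,228,54.7]))@T   # tray coords
L=L.reshape(-1,3); hsv=cv2.cvtColor(f['img'],cv2.COLOR_RGB2HSV).reshape(-1,3)
col={'y':colmask(f,'y').ravel(),'b':colmask(f,'b').ravel()}
for k,m in col.items():
    s=m&(abs(L[:,2])<15)&(abs(L[:,1])<100)&(abs(L[:,0])<60); p=L[s]; print(k,s.sum(),'y',np.percentile(p[:,1],[1,50,99]),'x',np.percentile(p[:,0],[1,50,99]),'z',np.median(p[:,2]),'tilt xz',np.polyfit(p[:,0],p[:,2],1),'yz',np.polyfit(p[:,1],p[:,2],1)[0])
for x in range(-70,50,3):
    s=(abs(L[:,1])<85)&(abs(abs(L[:,1])-45)<30)&(abs(L[:,0]-x)<1.5)&(L[:,2]>-60); p=L[s]
    if len(p): print(x,len(p),np.percentile(p[:,2],[5,50,95]), 'V',np.median(hsv[s],0))
s=(L[:,2]>15)&(L[:,2]<45)&(L[:,0]<-20)&(L[:,0]>-70)&(abs(L[:,1])<100); print('panel',np.percentile(L[s],[1,50,99],axis=0),np.polyfit(L[s][:,1],L[s][:,0],1))
# refine in image: render rays onto tray floor plane z=0 for colour edges
Rm,t=cam(f); o=(-Rm.T@t-np.array([441,228,54.7]))@T
for k,m in col.items():
    v,u=np.nonzero(m.reshape(400,640)); d=np.stack([(u-f['cx'])/f['fx'],(v-f['cy'])/f['fy'],np.ones(len(u))],-1)@Rm@T
    p=o+d*((-o[2])/d[:,2])[:,None]; s=(abs(p[:,1])<100)&(abs(p[:,0])<60); p=p[s]
    print(k,'img y',np.percentile(p[:,1],[1,99]),'x',np.percentile(p[:,0],[1,99]))
    for y0 in range(-80,81,8):
        q=p[abs(p[:,1]-y0)<4]
        if len(q)>3: print(y0,q[:,0].min(),q[:,0].max())
E
```

```text
y 231 y [16.2 45.9 73.5] x [-24.9   0.5  23.3] z -0.18379563988250577 tilt xz [ 0.  -0.1] yz -0.0007053860855023636
b 231 y [-72.6 -45.2 -17. ] x [-22.7   0.1  24.7] z -0.04733144197311485 tilt xz [ 0.  -0.1] yz -0.013215609081725045
-70 34 [-28.6 -24.1 -21.3] V [19. 24. 58.]
-67 28 [-30.1 -25.8 -19.5] V [20.  22.  58.5]
-64 32 [-30.5 -26.8 -19.8] V [20.  20.5 63.5]
-61 36 [-32.7 -28.2 -22.6] V [60.   9.  97.5]
-58 8 [-28.8 -25.5 -22.3] V [ 73.5   9.  128.5]
-34 18 [30.5 31.9 34.7] V [ 86.   11.5 158. ]
-31 72 [-0.5 28.5 37. ] V [ 71.   10.5 121. ]
-28 111 [-1.6 14.4 33.6] V [60. 11. 96.]
-25 35 [-4.6 -0.6  4.3] V [ 24.  96. 176.]
-22 29 [-4.1  0.3  4.5] V [108. 179. 117.]
-19 31 [-4.5 -0.   3.3] V [109. 195. 111.]
-16 29 [-3.4  0.   3.7] V [ 22. 197. 184.]
-13 30 [-3.6 -0.2  2.7] V [109.  195.5 102. ]
-10 30 [-3.4  0.2  3.4] V [ 22.  197.5 188. ]
-7 25 [-4.8 -1.1  3.1] V [109. 193. 105.]
-4 32 [-3.9  0.3  3.7] V [ 65.  195.5 157. ]
-1 28 [-4.1 -0.6  2.4] V [109. 196.  97.]
2 27 [-3.9 -0.6  3.3] V [ 22. 195. 188.]
5 35 [-5.  -0.4  4.6] V [109. 196.  97.]
8 30 [-4.5  0.1  4.2] V [ 23.
[... 399 characters left out ...]
-23.119920746592413 20.78134835036559
24 -24.09591512913545 23.693320327274137
32 -23.107383548069436 23.757781169049508
40 -24.08446119114069 22.8286182561921
48 -23.09481823340326 23.82238543657195
56 -24.072981544084996 23.887133609059163
64 -24.061476101312735 22.956010542967704
72 -23.06960287646848 23.952026167866222
b img y [-72.9 -17.2] x [-23.2  24.3]
-72 -21.26045172045019 22.262297029501042
-64 -23.206901749641133 24.230338166331762
-56 -23.194558748148722 23.309540647437814
-48 -22.213240420109173 24.294909839497677
-40 -23.182188281600475 24.359624110685843
-32 -23.169790258223486 23.436901707429
-24 -22.18627907063626 24.424481452781947
-16 -23.15736458583524 20.598422598194702
```

```bash
python3 - <<'E'
from h import *
np.set_printoptions(precision=1,suppress=True)
def w(Rt,j1,a):
    M=R.from_euler('Y',-a,degrees=True)*R.from_euler('Z',-j1,degrees=True)*Rt
    return M.as_euler('ZYZ',degrees=True)
s=R.from_euler('xyz',[180,0,16],degrees=True); print('start',w(s,-75.17,107.95))
T=R.from_euler('ZY',[-5.4,-np.degrees(.42)],degrees=True)
tool=T*R.from_euler('x',180,degrees=True); print('rpy',tool.as_euler('xyz',degrees=True))
c0=np.array([441,228,54.7])
for n,p in(('Y',[4.2,45,2]),('B',[4.2,-45,2])):
    P=T.apply(p)+c0; app=T.apply([p[0],p[1],62])+c0; print(n,P,'above',app)
    for a in(95,110,125): print(a,w(tool,np.degrees(np.arctan2(P[1],P[0])),a))
print('front',T.apply([-34,0,15])+c0,'axes',T.as_matrix())
for tilt in(24,45,60): 
  t2=R.from_euler('ZY',[-5.4,-tilt],degrees=True)*R.from_euler('x',180,degrees=True)
  for a in(95,110,125): print('push',tilt,a,w(t2,25,a))
E
```

```text
start [-0.  72.  88.8]
rpy [180.  -24.1  -5.4]
Y [448.2 272.5  58.2] above [423.9 274.8 113. ]
95 [ -15.5   66.1 -139.4]
110 [ -18.1   51.7 -134.3]
125 [ -23.5   37.7 -126.8]
B [439.8 182.9  58.2] above [415.4 185.2 113. ]
95 [ -12.3   64.  -148.7]
110 [ -14.6   49.4 -144.5]
125 [ -19.5   35.  -138. ]
front [404.  231.5  54.5] axes [[ 0.9  0.1 -0.4]
 [-0.1  1.   0. ]
 [ 0.4  0.   0.9]]
push 24 95 [ -13.2   64.6 -146.1]
push 24 110 [ -15.6   50.1 -141.7]
push 24 125 [ -20.6   35.8 -134.8]
push 45 95 [ -28.8   48.  -137.3]
push 45 110 [ -38.1   35.4 -124.9]
push 45 125 [ -57.3   25.2 -102.8]
push 60 95 [ -45.3   38.  -125.1]
push 60 110 [ -63.9   29.2 -102.9]
push 60 125 [-92.5  26.  -70.9]
```

Call:
move_arm --plan '[{"z":-10,"rz":-0.15},{"rz":-0.15},{"rz":-0.15},{"rz":-0.15},{"rz":-0.15},{"rz":-0.15},{"rz":-0.15},{"rz":-0.15},{"rz":-0.15},{"rz":-0.15}]' --grip 0.62

```text
schema error: expected keys x, y, z, rx, ry, rz
```

Call:
move_arm --plan '[{"rz":-0.15},{"rz":-0.15},{"rz":-0.15},{"rz":-0.15},{"rz":-0.15},{"rz":-0.15},{"rz":-0.15},{"rz":-0.15},{"rz":-0.15},{"rz":-0.15}]'

```text
schema error: expected keys x, y, z, rx, ry, rz
```

Call:
move_arm --plan '[{"rz":-0.15},{"rz":-0.047}]'

```text
schema error: expected keys x, y, z, rx, ry, rz
```

```bash
cat > go.py <<'E'
# go.py x y z [roll pitch yaw]: shift/turn in the tool axes from the measured pose
import sys
from h import *
s=state(); np.set_printoptions(precision=2,suppress=True)
a=[float(v) for v in sys.argv[1:]]; C=R.from_euler('xyz',s['ee_rot'],degrees=True)
print('t',s['time_s'],'pos',s['ee_pos'],'rot',s['ee_rot'],'q',s['qpos'],'F',s['force'],'w',s['gripper_width'],s['gripper_force'])
print('shift in tool axes now',C.inv().apply(np.array(a[:3])-s['ee_pos']))
if len(a)>3:
    G=R.from_euler('xyz',a[3:],degrees=True); print('turn',(C.inv()*G).as_rotvec(),'shift in goal axes',G.inv().apply(np.array(a[:3])-s['ee_pos']))
E
python3 go.py 432 -106.4 215 180 0 199.2
```

```text
t 1.3 pos [ 158.24 -552.8   213.99] rot [179.99  -0.    15.97] q [-75.17  18.31  89.64   0.    72.04  -1.14] F [ 1.14 -0.55 -0.55] w 91.18226642528194 0.0
shift in tool axes now [ 386.03 -353.83   -1.04]
turn [-0.   -0.    3.09] shift in goal axes [-405.34  331.54   -1.01]
```

Call:
move_arm --plan '[{"x":0,"y":0,"z":-10,"rx":0,"ry":0,"rz":-0.15},{"x":0,"y":0,"z":0,"rx":0,"ry":0,"rz":-0.15},{"x":0,"y":0,"z":0,"rx":0,"ry":0,"rz":-0.15},{"x":0,"y":0,"z":0,"rx":0,"ry":0,"rz":-0.15},{"x":0,"y":0,"z":0,"rx":0,"ry":0,"rz":-0.15},{"x":0,"y":0,"z":0,"rx":0,"ry":0,"rz":-0.15},{"x":0,"y":0,"z":0,"rx":0,"ry":0,"rz":-0.15},{"x":0,"y":0,"z":0,"rx":0,"ry":0,"rz":-0.15},{"x":0,"y":0,"z":0,"rx":0,"ry":0,"rz":-0.15},{"x":0,"y":0,"z":0,"rx":0,"ry":0,"rz":-0.15}]' --grip 0.62

```text
time_s: 2.3
ee_pos: [158.2, -552.8, 223.9]
ee_rot: [180.0, 0.0, 102.3]
force: [0.8, 0.6, -0.2]
gripper_width: 56.6
gripper_force: 0.0
```

Call:
move_arm --plan '[{"x":0,"y":0,"z":0,"rx":0,"ry":0,"rz":-0.15},{"x":0,"y":0,"z":0,"rx":0,"ry":0,"rz":-0.15},{"x":0,"y":0,"z":0,"rx":0,"ry":0,"rz":-0.15},{"x":0,"y":0,"z":0,"rx":0,"ry":0,"rz":-0.15},{"x":0,"y":0,"z":0,"rx":0,"ry":0,"rz":-0.15},{"x":0,"y":0,"z":0,"rx":0,"ry":0,"rz":-0.15},{"x":0,"y":0,"z":0,"rx":0,"ry":0,"rz":-0.15},{"x":0,"y":0,"z":0,"rx":0,"ry":0,"rz":-0.15},{"x":0,"y":0,"z":0,"rx":0,"ry":0,"rz":-0.15},{"x":0,"y":0,"z":0,"rx":0,"ry":0,"rz":-0.15}]'

```text
time_s: 3.3
ee_pos: [246.6, -508.9, 210.9]
ee_rot: [-175.9, -7.1, 178.6]
force: [-0.4, -0.4, 0.3]
gripper_width: 56.3
gripper_force: 0.0
```

Call:
move_arm --plan '[{"x":0,"y":0,"z":0,"rx":0,"ry":0,"rz":-0.15},{"x":0,"y":0,"z":0,"rx":0,"ry":0,"rz":-0.047}]'

```text
time_s: 3.5
ee_pos: [278.4, -481.2, 198.5]
ee_rot: [-175.1, -10.4, -173.8]
force: [0.3, 0.4, 0.6]
gripper_width: 56.7
gripper_force: 0.0
```

```bash
python3 go.py 432 -106.4 220 180 0 199.2
```

```text
t 3.5 pos [ 278.37 -481.22  198.46] rot [-175.12  -10.43 -173.8 ] q [ -54.25   17.68   93.9   -12.24   69.73 -146.51] F [0.34 0.37 0.59] w 56.65970205845058 0.0
shift in tool axes now [-186.12  349.96  -86.27]
turn [-0.06 -0.19 -0.22] shift in goal axes [-268.35  303.44  -21.54]
```

```bash
python3 go.py 278 -440 245; python3 go.py 432 -106.4 245 180 0 199.2|tail -1
```

```text
t 3.5 pos [ 278.37 -481.22  198.46] rot [-175.12  -10.43 -173.8 ] q [ -54.25   17.68   93.9   -12.24   69.73 -146.51] F [0.34 0.37 0.59] w 56.65970205845058 0.0
shift in tool axes now [  4.41  36.91 -49.84]
turn [-0.06 -0.19 -0.22] shift in goal axes [-268.35  303.44  -46.54]
```

Call:
move_arm --plan '[{"x":2,"y":18,"z":-25,"rx":0,"ry":0,"rz":0},{"x":2,"y":18,"z":-25,"rx":0,"ry":0,"rz":0},{"x":-22,"y":36,"z":-4,"rx":0,"ry":0,"rz":0},{"x":-22,"y":36,"z":-4,"rx":0,"ry":0,"rz":0},{"x":-22,"y":36,"z":-4,"rx":0,"ry":0,"rz":0},{"x":-22,"y":36,"z":-4,"rx":0,"ry":0,"rz":0},{"x":-22,"y":36,"z":-4,"rx":0,"ry":0,"rz":0},{"x":0,"y":0,"z":0,"rx":0,"ry":0,"rz":0}]'

```text
time_s: 4.3
ee_pos: [367.6, -248.9, 230.3]
ee_rot: [-175.1, -10.3, -173.9]
force: [-0.6, -0.6, -0.2]
gripper_width: 56.6
gripper_force: 0.0
```

```bash
python3 go.py 432 -106.4 215 180 0 199.2
```

```text
t 4.3 pos [ 367.6  -248.94  230.32] rot [-175.1   -10.34 -173.89] q [ -28.16    8.9   101.01  -10.17   76.12 -121.74] F [-0.63 -0.61 -0.24] w 56.59592360299149 0.0
shift in tool axes now [-80.67 134.45 -10.68]
turn [-0.06 -0.19 -0.22] shift in goal axes [-107.7   113.43   15.32]
```

Rotate level first (two rows), then shift in goal axes.

Call:
move_arm --plan '[{"x":0,"y":0,"z":0,"rx":-0.03,"ry":-0.095,"rz":-0.11},{"x":0,"y":0,"z":0,"rx":-0.03,"ry":-0.095,"rz":-0.11},{"x":-27,"y":28,"z":0,"rx":0,"ry":0,"rz":0},{"x":-27,"y":28,"z":0,"rx":0,"ry":0,"rz":0},{"x":-27,"y":28,"z":0,"rx":0,"ry":0,"rz":0},{"x":-27,"y":29,"z":15,"rx":0,"ry":0,"rz":0},{"x":0,"y":0,"z":50,"rx":0,"ry":0,"rz":0},{"x":0,"y":0,"z":50,"rx":0,"ry":0,"rz":0},{"x":0,"y":0,"z":50,"rx":0,"ry":0,"rz":0},{"x":0,"y":0,"z":0,"rx":0,"ry":0,"rz":0}]'

```text
time_s: 5.3
ee_pos: [427.0, -110.6, 60.1]
ee_rot: [179.9, -0.7, -161.1]
force: [-0.4, 0.4, -0.1]
gripper_width: 56.6
gripper_force: 0.0
```

```bash
python3 go.py 432 -106.4 2 180 0 199.2; python3 - <<'E'
from m import *
f=grab_frame('top'); save(f,'pick1.png')
a=f['img'][190:290,250:400,::-1]; cv2.imwrite('pics/pick1c.png',cv2.resize(a,(750,500),interpolation=cv2.INTER_CUBIC))
E
```

```text
t 5.3 pos [ 427.04 -110.58   60.07] rot [ 179.92   -0.7  -161.06] q [ -15.76   16.41  118.51   -0.46   45.7  -124.37] F [-0.38  0.43 -0.09] w 56.574761400124785 0.0
shift in tool axes now [-6.75  2.26 58.  ]
turn [ 0.   -0.01 -0.  ] shift in goal axes [-6.05  2.31 58.07]
```

Call:
move_arm --plan '[{"x":-6,"y":2,"z":0,"rx":0,"ry":-0.012,"rz":0},{"x":0,"y":0,"z":25,"rx":0,"ry":0,"rz":0},{"x":0,"y":0,"z":22,"rx":0,"ry":0,"rz":0},{"x":0,"y":0,"z":6,"rx":0,"ry":0,"rz":0},{"x":0,"y":0,"z":3,"rx":0,"ry":0,"rz":0},{"x":0,"y":0,"z":0,"rx":0,"ry":0,"rz":0}]'

```text
time_s: 5.95
ee_pos: [439.0, -107.5, 10.1]
ee_rot: [-179.6, 0.8, -161.0]
force: [0.4, -0.2, -1.4]
gripper_width: 56.4
gripper_force: 0.0
```

```bash
python3 go.py 432 -106.4 2 180 0 199.2
```

```text
t 5.95 pos [ 439.04 -107.53   10.07] rot [-179.57    0.79 -161.01] q [ -15.29   21.14  121.47    0.15   36.5  -124.39] F [ 0.44 -0.25 -1.38] w 56.42492552812411 0.0
shift in tool axes now [6.4  3.42 7.96]
turn [-0.01  0.01 -0.  ] shift in goal axes [6.28 3.38 8.07]
```

Call:
move_arm --plan '[{"x":0,"y":0,"z":0,"rx":0,"ry":0,"rz":0},{"x":0,"y":0,"z":0,"rx":0,"ry":0,"rz":0}]'

```text
time_s: 6.15
ee_pos: [438.4, -107.3, 9.6]
ee_rot: [-179.6, 0.7, -161.0]
force: [-0.5, 0.1, 0.6]
gripper_width: 56.7
gripper_force: 0.0
```

```bash
python3 go.py 432 -106.4 2 180 0 199.2
```

```text
t 6.15 pos [ 438.4  -107.27    9.61] rot [-179.6     0.74 -161.  ] q [ -15.27   21.16  121.54    0.15   36.47 -124.39] F [-0.48  0.09  0.61] w 56.73370627316788 0.0
shift in tool axes now [5.87 2.96 7.51]
turn [-0.01  0.01 -0.  ] shift in goal axes [5.76 2.93 7.61]
```

Call:
move_arm --plan '[{"x":6,"y":3,"z":0,"rx":-0.007,"ry":0.012,"rz":0},{"x":0,"y":0,"z":4,"rx":0,"ry":0,"rz":0},{"x":0,"y":0,"z":3.5,"rx":0,"ry":0,"rz":0},{"x":0,"y":0,"z":0,"rx":0,"ry":0,"rz":0},{"x":0,"y":0,"z":0,"rx":0,"ry":0,"rz":0}]'

```text
time_s: 6.65
ee_pos: [430.9, -106.1, 0.8]
ee_rot: [179.9, -0.1, -161.0]
force: [0.1, -0.1, 0.2]
gripper_width: 56.9
gripper_force: 0.0
```

```bash
python3 go.py 432 -106.4 2 180 0 199.2
```

```text
t 6.65 pos [ 430.86 -106.13    0.84] rot [ 179.91   -0.08 -161.  ] q [ -15.35   21.9   122.29    0.05   35.93 -124.39] F [ 0.07 -0.13  0.16] w 56.93612739207552 0.0
shift in tool axes now [-0.99 -0.62 -1.16]
turn [ 0. -0. -0.] shift in goal axes [-0.99 -0.63 -1.16]
```

Call:
move_arm --plan '[{"x":0,"y":0,"z":-1,"rx":0,"ry":0,"rz":0},{"x":0,"y":0,"z":0,"rx":0,"ry":0,"rz":0},{"x":0,"y":0,"z":0,"rx":0,"ry":0,"rz":0},{"x":0,"y":0,"z":0,"rx":0,"ry":0,"rz":0},{"x":0,"y":0,"z":0,"rx":0,"ry":0,"rz":0},{"x":0,"y":0,"z":0,"rx":0,"ry":0,"rz":0}]' --grip 0 --squeeze 25

```text
time_s: 7.25
ee_pos: [431.2, -106.2, 2.2]
ee_rot: [179.9, -0.0, -161.0]
force: [-0.7, 0.7, 0.5]
gripper_width: 35.4
gripper_force: 25.0
```

Call:
move_arm --plan '[{"x":0,"y":0,"z":-10,"rx":0,"ry":0,"rz":0},{"x":0,"y":0,"z":-30,"rx":0,"ry":0,"rz":0},{"x":0,"y":0,"z":-45,"rx":0,"ry":0,"rz":0},{"x":0,"y":0,"z":-45,"rx":0,"ry":0,"rz":0},{"x":0,"y":0,"z":-20,"rx":0,"ry":0,"rz":0},{"x":0,"y":0,"z":0,"rx":0,"ry":0,"rz":0}]'

```text
time_s: 7.85
ee_pos: [433.1, -106.8, 155.6]
ee_rot: [-179.8, 0.3, -161.0]
force: [0.2, 1.7, -1.1]
gripper_width: 35.7
gripper_force: 25.0
```

```bash
python3 go.py 409 276 146 180 24.06 174.6;  python3 - <<'E'
from m import *
f=grab_frame('side'); save(f,'p2.png')
r,P=plate(f,'y',(460,-60),z=150,rad=80); print(len(P),P.mean(0),r)
a=f['img'][80:260,200:440,::-1]; cv2.imwrite('pics/p2c.png',cv2.resize(a,(800,600),interpolation=cv2.INTER_CUBIC))
E
```

```text
t 7.85 pos [ 433.11 -106.84  155.64] rot [-179.82    0.32 -161.01] q [ -15.36    9.43  110.99    0.04   59.22 -124.37] F [ 0.2   1.72 -1.14] w 35.72626192746143 24.999907314777374
shift in tool axes now [-101.74  369.87    9.05]
turn [ 0.09 -0.41  0.42] shift in goal axes [ 58.74 378.87 -15.67]
196 [438.  -95.8] ((434.5480651855469, -102.61559295654297), (67.6712875366211, 47.49760437011719), 37.49227523803711)
```

View pics/p2c.png

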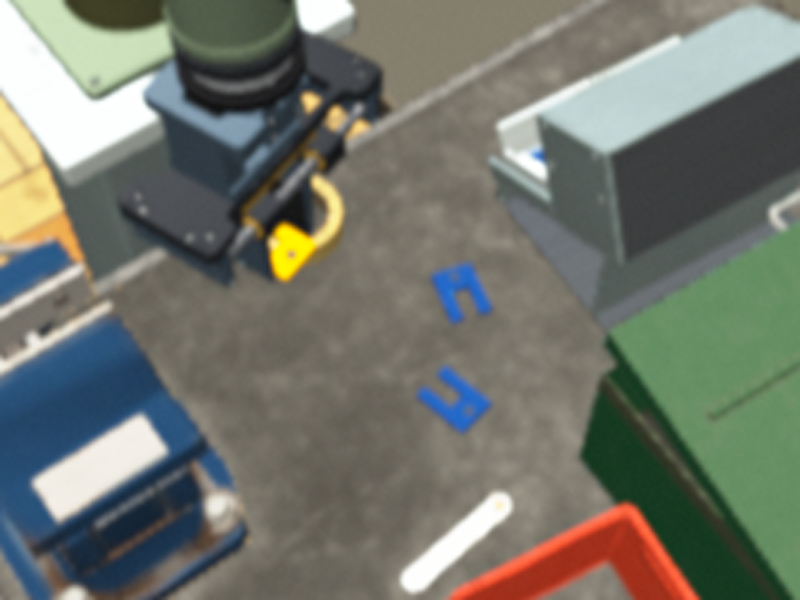

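Held level at crop (290,250), and the other plates are undisturbed. Next I tilt, back off to the tray line and traverse.

Call:
move_arm --plan '[{"x":0,"y":0,"z":0,"rx":0.022,"ry":-0.103,"rz":0.105},{"x":0,"y":0,"z":0,"rx":0.022,"ry":-0.103,"rz":0.105},{"x":0,"y":0,"z":0,"rx":0.022,"ry":-0.103,"rz":0.105},{"x":0,"y":0,"z":0,"rx":0.022,"ry":-0.103,"rz":0.105},{"x":30,"y":0,"z":-16,"rx":0,"ry":0,"rz":0},{"x":29,"y":25,"z":0,"rx":0,"ry":0,"rz":0},{"x":0,"y":45,"z":0,"rx":0,"ry":0,"rz":0},{"x":0,"y":45,"z":0,"rx":0,"ry":0,"rz":0},{"x":0,"y":45,"z":0,"rx":0,"ry":0,"rz":0},{"x":0,"y":45,"z":0,"rx":0,"ry":0,"rz":0}]'

```text
time_s: 8.9
ee_pos: [384.9, 60.1, 140.3]
ee_rot: [180.0, 23.2, 174.5]
force: [-0.3, -0.6, -0.5]
gripper_width: 35.2
gripper_force: 25.0
```

Call:
move_arm --plan '[{"x":0,"y":45,"z":0,"rx":0,"ry":0,"rz":0},{"x":0,"y":45,"z":0,"rx":0,"ry":0,"rz":0},{"x":0,"y":40,"z":0,"rx":0,"ry":0,"rz":0},{"x":0,"y":30,"z":0,"rx":0,"ry":0,"rz":0},{"x":0,"y":10,"z":0,"rx":0,"ry":0,"rz":0},{"x":0,"y":0,"z":0,"rx":0,"ry":0,"rz":0},{"x":0,"y":0,"z":0,"rx":0,"ry":0,"rz":0}]'

```text
time_s: 9.6
ee_pos: [401.7, 226.3, 141.1]
ee_rot: [-179.9, 23.3, 174.6]
force: [-1.1, -0.0, -0.4]
gripper_width: 35.8
gripper_force: 25.0
```

```bash
python3 go.py 448.2 272.5 58.2 180 24.06 174.6
```

```text
t 9.6 pos [401.71 226.28 141.07] rot [-179.92   23.28  174.58] q [ 39.76   4.92 123.8  -27.39  37.7  -24.94] F [-1.08 -0.04 -0.4 ] w 35.78486175530276 24.99981924891472
shift in tool axes now [-5.74 50.54 92.62]
turn [-0.   -0.01 -0.  ] shift in goal axes [-4.5  50.39 92.77]
```

Call:
move_arm --plan '[{"x":-4.5,"y":25,"z":0,"rx":0,"ry":-0.014,"rz":0},{"x":0,"y":25,"z":0,"rx":0,"ry":0,"rz":0},{"x":0,"y":0,"z":30,"rx":0,"ry":0,"rz":0},{"x":0,"y":0,"z":25,"rx":0,"ry":0,"rz":0},{"x":0,"y":0,"z":18,"rx":0,"ry":0,"rz":0},{"x":0,"y":0,"z":6,"rx":0,"ry":0,"rz":0},{"x":0,"y":0,"z":0,"rx":0,"ry":0,"rz":0},{"x":0,"y":0,"z":0,"rx":0,"ry":0,"rz":0}]'

```text
time_s: 10.4
ee_pos: [444.1, 273.8, 72.9]
ee_rot: [179.9, 24.3, 174.5]
force: [-0.5, 0.6, -0.8]
gripper_width: 35.6
gripper_force: 25.0
```

```bash
python3 go.py 448.2 272.5 58.2 180 24.06 174.6
```

```text
t 10.4 pos [444.1  273.81  72.87] rot [179.86  24.26 174.47] q [ 41.46  16.04 122.72 -37.53  29.37 -11.89] F [-0.55  0.63 -0.81] w 35.623059160933074 24.99991625547409
shift in tool axes now [ 2.19 -0.94 15.1 ]
turn [ 0.  0. -0.] shift in goal axes [ 2.14 -0.92 15.11]
```

Approach slowly and watch the force.

Call:
move_arm --plan '[{"x":2,"y":-1,"z":6,"rx":0,"ry":0,"rz":0},{"x":0,"y":0,"z":5,"rx":0,"ry":0,"rz":0},{"x":0,"y":0,"z":2,"rx":0,"ry":0,"rz":0},{"x":0,"y":0,"z":0,"rx":0,"ry":0,"rz":0},{"x":0,"y":0,"z":0,"rx":0,"ry":0,"rz":0}]'

```text
time_s: 10.9
ee_pos: [447.3, 273.2, 59.5]
ee_rot: [179.9, 24.2, 174.6]
force: [0.2, 0.5, -0.8]
gripper_width: 36.1
gripper_force: 25.0
```

```bash
python3 go.py 448.2 272.5 58.2 180 24.06 174.6
```

```text
t 10.9 pos [447.32 273.25  59.51] rot [179.9   24.23 174.55] q [ 41.09  17.47 123.36 -39.78  27.62  -9.7 ] F [ 0.22  0.52 -0.75] w 36.092980292536346 24.99983310699463
shift in tool axes now [-0.33 -0.66  1.58]
turn [ 0.  0. -0.] shift in goal axes [-0.33 -0.66  1.58]
```

Call:
move_arm --plan '[{"x":0,"y":0,"z":1,"rx":0,"ry":0,"rz":0},{"x":0,"y":0,"z":0.6,"rx":0,"ry":0,"rz":0},{"x":0,"y":0,"z":0,"rx":0,"ry":0,"rz":0}]'

```text
time_s: 11.2
ee_pos: [448.0, 273.1, 58.0]
ee_rot: [179.9, 24.2, 174.5]
force: [0.1, -0.4, -1.3]
gripper_width: 35.9
gripper_force: 25.0
```

Call:
move_arm --plan '[{"x":0,"y":0,"z":0.8,"rx":0,"ry":0,"rz":0},{"x":0,"y":0,"z":0,"rx":0,"ry":0,"rz":0}]'

```text
time_s: 11.4
ee_pos: [448.3, 273.1, 57.4]
ee_rot: [179.9, 24.2, 174.5]
force: [-1.3, -0.3, -0.0]
gripper_width: 35.8
gripper_force: 25.0
```

```bash
python3 go.py 448.2 272.5 58.2 180 24.06 174.6
```

```text
t 11.4 pos [448.35 273.08  57.37] rot [179.89  24.23 174.54] q [ 40.98  17.73 123.42 -40.17  27.32  -9.35] F [-1.25 -0.33 -0.02] w 35.81463224094611 25.00004008412361
shift in tool axes now [-0.26 -0.59 -0.8 ]
turn [ 0.  0. -0.] shift in goal axes [-0.26 -0.6  -0.8 ]
```

Call:
move_arm --plan '[{"x":0,"y":0,"z":0.8,"rx":0,"ry":0,"rz":0},{"x":0,"y":0,"z":0,"rx":0,"ry":0,"rz":0}]'

```text
time_s: 11.6
ee_pos: [448.4, 273.1, 57.3]
ee_rot: [179.9, 24.3, 174.5]
force: [-4.8, -0.7, 7.5]
gripper_width: 35.4
gripper_force: 25.0
```

Call:
move_arm --plan '[{"x":0,"y":0,"z":0.8,"rx":0,"ry":0,"rz":0},{"x":0,"y":0,"z":0,"rx":0,"ry":0,"rz":0}]'

```text
time_s: 11.8
ee_pos: [448.5, 273.1, 57.2]
ee_rot: [179.8, 24.3, 174.5]
force: [-10.9, -0.1, 14.6]
gripper_width: 35.3
gripper_force: 25.0
```

Call:
move_arm --plan '[{"x":0,"y":0,"z":-1.2,"rx":0,"ry":0,"rz":0},{"x":0,"y":0,"z":0,"rx":0,"ry":0,"rz":0}]'

```text
time_s: 12.0
ee_pos: [448.5, 273.2, 57.3]
ee_rot: [179.9, 24.3, 174.5]
force: [-3.1, -0.1, 5.3]
gripper_width: 35.4
gripper_force: 25.0
```

Call:
move_arm --plan '[{"x":0,"y":0,"z":0,"rx":0,"ry":0,"rz":0},{"x":0,"y":0,"z":0,"rx":0,"ry":0,"rz":0},{"x":0,"y":0,"z":0,"rx":0,"ry":0,"rz":0},{"x":0,"y":0,"z":-5,"rx":0,"ry":0,"rz":0},{"x":0,"y":0,"z":-15,"rx":0,"ry":0,"rz":0},{"x":0,"y":0,"z":-40,"rx":0,"ry":0,"rz":0},{"x":0,"y":0,"z":-40,"rx":0,"ry":0,"rz":0},{"x":0,"y":-45,"z":0,"rx":0,"ry":0,"rz":0},{"x":0,"y":-45,"z":0,"rx":0,"ry":0,"rz":0},{"x":0,"y":-45,"z":0,"rx":0,"ry":0,"rz":0}]' --grip 0.52

```text
time_s: 13.0
ee_pos: [394.2, 141.7, 148.5]
ee_rot: [179.9, 24.3, 174.7]
force: [1.5, -0.6, -0.9]
gripper_width: 47.4
gripper_force: 0.0
```

Call:
move_arm --plan '[{"x":0,"y":-45,"z":0,"rx":0,"ry":0,"rz":0},{"x":0,"y":-45,"z":0,"rx":0,"ry":0,"rz":0},{"x":0,"y":-45,"z":0,"rx":0,"ry":0,"rz":0},{"x":0,"y":-45,"z":0,"rx":0,"ry":0,"rz":0},{"x":0,"y":0,"z":0,"rx":0,"ry":0,"rz":0},{"x":0,"y":0,"z":0,"rx":0,"ry":0,"rz":0}]'

```text
time_s: 13.6
ee_pos: [380.4, -13.4, 147.3]
ee_rot: [179.8, 24.0, 174.3]
force: [-0.2, 0.4, 0.2]
gripper_width: 47.3
gripper_force: 0.0
```

```bash
python3 go.py 543.4 -25.8 60 180 0 190.5; cat > chk.py <<'E'
from m import *
import sys
f=grab_frame('top'); save(f,sys.argv[1]+'.png'); W=cloud(f)
T=R.from_euler('ZY',[-5.4,-np.degrees(.42)],degrees=True).as_matrix(); L=(W-np.array([441,228,54.7]))@T; L[...,0]-=9.2
for c,y0 in(('y',45),('b',-45)):
    m=colmask(f,c)&(abs(L[...,1]-y0)<40)&(abs(L[...,0])<60)&(abs(L[...,2])<20)
    hi=m&(L[...,2]>3.5); print(c,m.sum(),'high',hi.sum(),np.nanmedian(L[hi],0) if hi.any() else '',np.nanpercentile(L[hi],[2,98],axis=0) if hi.any() else '')
a=f['img'][160:230,190:290,::-1]; cv2.imwrite('pics/%sc.png'%sys.argv[1],cv2.resize(a,(800,560),interpolation=cv2.INTER_CUBIC))
E
python3 chk.py y1
```

```text
t 13.6 pos [380.43 -13.45 147.32] rot [179.85  23.99 174.34] q [ -2.9   -6.92 134.41  -2.03  28.55 -85.7 ] F [-0.19  0.39  0.24] w 47.28094153366894 0.0
shift in tool axes now [-113.77    3.39  146.22]
turn [-0.06  0.42 -0.28] shift in goal axes [-157.99  -41.84   87.32]
y 230 high 94 [-0.9 44.7  5.6] [[-28.2  23.6   3.7]
 [ 16.9  64.6  11.6]]
b 229 high 21 [-21.3 -40.5   4.4] [[-29.7 -66.    3.6]
 [ 10.8 -20.6   6.7]]
```

View pics/y1c.png

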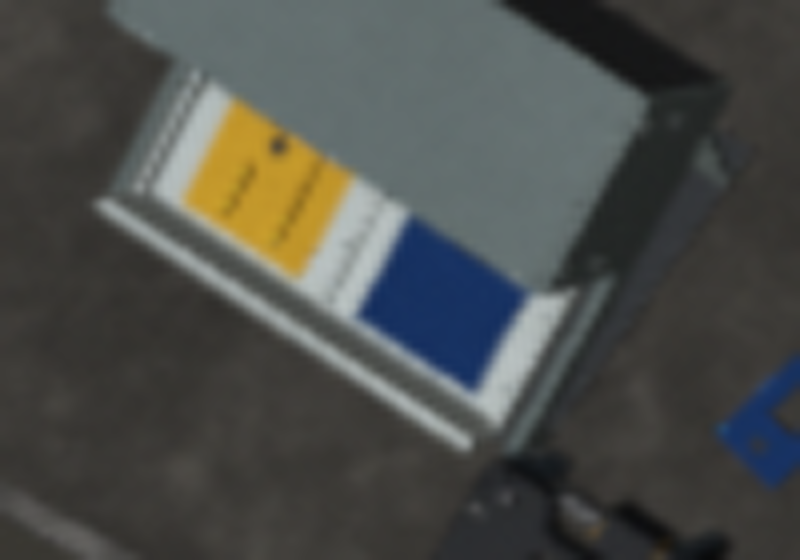

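Yellow lies flat on its pad, with its hole at crop (278,145). I check clearances around the blue plate.

```bash
python3 - <<'E'
from m import *
import pickle; F=pickle.load(open('F.pkl','rb'))
G=R.from_euler('xyz',[180,0,190.5],degrees=True).as_matrix()
for c,f in F.items():
    L=((cloud(f)-np.array([543.4,-25.8,0]))@G).reshape(-1,3); h=-L[:,2]
    s=(h>50)&(abs(L[:,0])<70)&(abs(L[:,1])<130); print(c,s.sum(),(L[s].min(0),L[s].max(0)) if s.any() else '')
    s=(h>12)&(h<400)&(abs(L[:,0])<40)&(abs(L[:,1])<65); print(s.sum())
E
```

```text
top 0 
2
side 11 (array([ -48.1,  128.7, -113.8]), array([-38. , 130. , -99.3]))
0
```

Call:
move_arm --plan '[{"x":0,"y":0,"z":0,"rx":-0.015,"ry":0.105,"rz":-0.07},{"x":0,"y":0,"z":0,"rx":-0.015,"ry":0.105,"rz":-0.07},{"x":0,"y":0,"z":0,"rx":-0.015,"ry":0.105,"rz":-0.07},{"x":0,"y":0,"z":0,"rx":-0.015,"ry":0.105,"rz":-0.07},{"x":-38,"y":-10,"z":0,"rx":0,"ry":0,"rz":0},{"x":-40,"y":-11,"z":0,"rx":0,"ry":0,"rz":0},{"x":-40,"y":-11,"z":0,"rx":0,"ry":0,"rz":0},{"x":-40,"y":-10,"z":0,"rx":0,"ry":0,"rz":0},{"x":0,"y":0,"z":0,"rx":0,"ry":0,"rz":0},{"x":0,"y":0,"z":0,"rx":0,"ry":0,"rz":0}]' --grip 0.62

```text
time_s: 14.65
ee_pos: [543.8, -21.7, 145.4]
ee_rot: [179.8, -0.3, -168.9]
force: [0.1, -0.4, 0.9]
gripper_width: 56.3
gripper_force: 0.0
```

```bash
python3 go.py 543.4 -25.8 2 180 0 190.5
```

```text
t 14.65 pos [543.79 -21.66 145.36] rot [ 179.81   -0.35 -168.9 ] q [  -3.55   18.82   99.42    0.11   62.15 -104.71] F [ 0.09 -0.36  0.95] w 56.2554939606835 0.0
shift in tool axes now [  0.31  -4.47 143.35]
turn [ 0.   -0.01  0.01] shift in goal axes [  1.13  -4.   143.36]
```

Call:
move_arm --plan '[{"x":1,"y":-4,"z":0,"rx":0.003,"ry":-0.006,"rz":0.01},{"x":0,"y":0,"z":45,"rx":0,"ry":0,"rz":0},{"x":0,"y":0,"z":45,"rx":0,"ry":0,"rz":0},{"x":0,"y":0,"z":30,"rx":0,"ry":0,"rz":0},{"x":0,"y":0,"z":10,"rx":0,"ry":0,"rz":0},{"x":0,"y":0,"z":0,"rx":0,"ry":0,"rz":0},{"x":0,"y":0,"z":0,"rx":0,"ry":0,"rz":0}]'

```text
time_s: 15.35
ee_pos: [544.6, -28.0, 18.0]
ee_rot: [-180.0, 0.3, -169.7]
force: [0.1, -0.4, 0.3]
gripper_width: 56.7
gripper_force: 0.0
```

```bash
python3 go.py 543.4 -25.8 2 180 0 190.5
```

```text
t 15.35 pos [544.6  -27.99  17.96] rot [-179.96    0.28 -169.67] q [  -4.17   26.95  108.36    0.04   44.4  -104.53] F [ 0.12 -0.42  0.34] w 56.7062296485152 0.0
shift in tool axes now [ 0.87  2.38 15.95]
turn [-0.  0. -0.] shift in goal axes [ 0.78  2.37 15.96]
```

Call:
move_arm --plan '[{"x":1,"y":2.4,"z":0,"rx":0,"ry":0.004,"rz":0},{"x":0,"y":0,"z":10,"rx":0,"ry":0,"rz":0},{"x":0,"y":0,"z":5,"rx":0,"ry":0,"rz":0},{"x":0,"y":0,"z":0,"rx":0,"ry":0,"rz":0},{"x":0,"y":0,"z":0,"rx":0,"ry":0,"rz":0}]'

```text
time_s: 15.85
ee_pos: [542.1, -25.9, 1.1]
ee_rot: [180.0, -0.1, -169.7]
force: [-0.3, -0.1, -0.5]
gripper_width: 56.3
gripper_force: 0.0
```

Call:
move_arm --plan '[{"x":0,"y":0,"z":0,"rx":0,"ry":0,"rz":0},{"x":0,"y":0,"z":0,"rx":0,"ry":0,"rz":0},{"x":0,"y":0,"z":0,"rx":0,"ry":0,"rz":0},{"x":0,"y":0,"z":0,"rx":0,"ry":0,"rz":0},{"x":0,"y":0,"z":0,"rx":0,"ry":0,"rz":0},{"x":0,"y":0,"z":0,"rx":0,"ry":0,"rz":0}]' --grip 0 --squeeze 25

```text
time_s: 16.45
ee_pos: [542.4, -25.9, 1.5]
ee_rot: [-180.0, -0.1, -169.7]
force: [0.4, 0.7, 1.2]
gripper_width: 35.3
gripper_force: 25.0
```

Call:
move_arm --plan '[{"x":0,"y":0,"z":-10,"rx":0,"ry":0,"rz":0},{"x":0,"y":0,"z":-30,"rx":0,"ry":0,"rz":0},{"x":0,"y":0,"z":-45,"rx":0,"ry":0,"rz":0},{"x":0,"y":0,"z":-45,"rx":0,"ry":0,"rz":0},{"x":0,"y":0,"z":-20,"rx":0,"ry":0,"rz":0},{"x":0,"y":0,"z":0,"rx":0,"ry":0,"rz":0},{"x":0,"y":0,"z":0,"rx":0,"ry":0,"rz":0}]'

```text
time_s: 17.15
ee_pos: [542.0, -25.8, 151.2]
ee_rot: [180.0, -0.1, -169.7]
force: [0.4, 0.6, -0.0]
gripper_width: 35.7
gripper_force: 25.0
```

```bash
python3 go.py 400 186.5 147 180 24.06 174.6
```

```text
t 17.15 pos [541.97 -25.79 151.22] rot [ 179.99   -0.12 -169.68] q [  -3.93   18.24   99.35   -0.02   62.53 -104.23] F [ 0.36  0.63 -0.03] w 35.74594969608007 24.99992497265339
shift in tool axes now [101.66 234.28   4.48]
turn [ 0.06 -0.42  0.27] shift in goal axes [149.03 197.98 -61.92]
```

Call:
move_arm --plan '[{"x":0,"y":0,"z":0,"rx":0.015,"ry":-0.105,"rz":0.068},{"x":0,"y":0,"z":0,"rx":0.015,"ry":-0.105,"rz":0.068},{"x":0,"y":0,"z":0,"rx":0.015,"ry":-0.105,"rz":0.068},{"x":0,"y":0,"z":0,"rx":0.015,"ry":-0.105,"rz":0.068},{"x":30,"y":0,"z":-22,"rx":0,"ry":0,"rz":0},{"x":40,"y":0,"z":-20,"rx":0,"ry":0,"rz":0},{"x":40,"y":0,"z":-20,"rx":0,"ry":0,"rz":0},{"x":39,"y":0,"z":0,"rx":0,"ry":0,"rz":0},{"x":0,"y":40,"z":0,"rx":0,"ry":0,"rz":0},{"x":0,"y":40,"z":0,"rx":0,"ry":0,"rz":0}]'

```text
time_s: 18.15
ee_pos: [385.8, 59.0, 144.4]
ee_rot: [-179.8, 23.8, 174.3]
force: [1.0, 0.7, -0.6]
gripper_width: 35.7
gripper_force: 25.0
```

Call:
move_arm --plan '[{"x":0,"y":40,"z":0,"rx":0,"ry":0,"rz":0},{"x":0,"y":40,"z":0,"rx":0,"ry":0,"rz":0},{"x":0,"y":30,"z":0,"rx":0,"ry":0,"rz":0},{"x":0,"y":8,"z":0,"rx":0,"ry":0,"rz":0},{"x":0,"y":0,"z":0,"rx":0,"ry":0,"rz":0},{"x":0,"y":0,"z":0,"rx":0,"ry":0,"rz":0}]'

```text
time_s: 18.75
ee_pos: [399.1, 176.1, 145.2]
ee_rot: [-179.7, 23.9, 174.6]
force: [-0.3, 0.1, -0.3]
gripper_width: 35.5
gripper_force: 25.0
```

```bash
python3 go.py 439.8 182.9 58.2 180 24.06 174.6
```

```text
t 18.75 pos [399.09 176.11 145.16] rot [-179.71   23.89  174.56] q [ 33.82   1.47 127.12 -26.53  35.62 -31.09] F [-0.26  0.13 -0.33] w 35.534373733569865 24.999820590019226
shift in tool axes now [-1.25 11.09 95.6 ]
turn [-0.01 -0.   -0.  ] shift in goal axes [-0.97 10.59 95.66]
```

Call:
move_arm --plan '[{"x":-1,"y":10.5,"z":0,"rx":-0.005,"ry":-0.003,"rz":0},{"x":0,"y":0,"z":25,"rx":0,"ry":0,"rz":0},{"x":0,"y":0,"z":30,"rx":0,"ry":0,"rz":0},{"x":0,"y":0,"z":20,"rx":0,"ry":0,"rz":0},{"x":0,"y":0,"z":7,"rx":0,"ry":0,"rz":0},{"x":0,"y":0,"z":0,"rx":0,"ry":0,"rz":0},{"x":0,"y":0,"z":0,"rx":0,"ry":0,"rz":0}]'

```text
time_s: 19.45
ee_pos: [436.0, 185.0, 72.7]
ee_rot: [179.8, 24.3, 174.5]
force: [-0.2, 1.7, -1.2]
gripper_width: 35.5
gripper_force: 25.0
```

```bash
python3 go.py 439.8 182.9 58.2 180 24.06 174.6
```

```text
t 19.45 pos [435.97 184.97  72.73] rot [179.79  24.26 174.47] q [ 31.58  11.42 129.99 -38.25  23.32 -19.53] F [-0.18  1.65 -1.23] w 35.463964687521134 24.999965205788612
shift in tool axes now [ 2.32 -1.74 14.89]
turn [ 0.  0. -0.] shift in goal axes [ 2.27 -1.7  14.9 ]
```

Call:
move_arm --plan '[{"x":2,"y":-1.5,"z":6,"rx":0.003,"ry":0.002,"rz":0},{"x":0,"y":0,"z":6,"rx":0,"ry":0,"rz":0},{"x":0,"y":0,"z":2,"rx":0,"ry":0,"rz":0},{"x":0,"y":0,"z":0,"rx":0,"ry":0,"rz":0},{"x":0,"y":0,"z":0,"rx":0,"ry":0,"rz":0}]'

```text
time_s: 19.95
ee_pos: [439.5, 183.3, 58.5]
ee_rot: [-180.0, 24.1, 174.5]
force: [-0.2, 0.0, -0.6]
gripper_width: 35.6
gripper_force: 25.0
```

Call:
move_arm --plan '[{"x":0,"y":0,"z":0.8,"rx":0,"ry":0,"rz":0},{"x":0,"y":0,"z":0,"rx":0,"ry":0,"rz":0}]'

```text
time_s: 20.15
ee_pos: [439.8, 183.2, 57.8]
ee_rot: [-180.0, 24.1, 174.5]
force: [0.1, -0.8, -1.2]
gripper_width: 35.4
gripper_force: 25.0
```

```bash
python3 go.py 439.8 182.9 58.2 180 24.06 174.6
```

```text
t 20.15 pos [439.79 183.24  57.77] rot [-180.     24.1   174.53] q [ 31.09  13.31 130.66 -41.84  21.39 -16.09] F [ 0.14 -0.77 -1.23] w 35.4001060975183 24.99988742172718
shift in tool axes now [-0.21 -0.34 -0.38]
turn [-0.  0. -0.] shift in goal axes [-0.21 -0.34 -0.38]
```

Call:
move_arm --plan '[{"x":0,"y":0,"z":0.7,"rx":0,"ry":0,"rz":0},{"x":0,"y":0,"z":0,"rx":0,"ry":0,"rz":0}]'

```text
time_s: 20.35
ee_pos: [440.0, 183.1, 57.1]
ee_rot: [-180.0, 24.1, 174.5]
force: [0.8, 0.1, 0.0]
gripper_width: 35.8
gripper_force: 25.0
```

Call:
move_arm --plan '[{"x":0,"y":0,"z":0.7,"rx":0,"ry":0,"rz":0},{"x":0,"y":0,"z":0,"rx":0,"ry":0,"rz":0}]'

```text
time_s: 20.55
ee_pos: [440.3, 183.2, 56.6]
ee_rot: [-180.0, 24.1, 174.5]
force: [-2.3, -0.5, 2.1]
gripper_width: 35.5
gripper_force: 25.0
```

Call:
move_arm --plan '[{"x":0,"y":0,"z":0.4,"rx":0,"ry":0,"rz":0},{"x":0,"y":0,"z":0,"rx":0,"ry":0,"rz":0}]'

```text
time_s: 20.75
ee_pos: [440.3, 183.2, 56.5]
ee_rot: [180.0, 24.1, 174.5]
force: [-5.4, 1.3, 8.2]
gripper_width: 35.4
gripper_force: 25.0
```

Call:
move_arm --plan '[{"x":0,"y":0,"z":0,"rx":0,"ry":0,"rz":0},{"x":0,"y":0,"z":0,"rx":0,"ry":0,"rz":0},{"x":0,"y":0,"z":0,"rx":0,"ry":0,"rz":0},{"x":0,"y":0,"z":-5,"rx":0,"ry":0,"rz":0},{"x":0,"y":0,"z":-15,"rx":0,"ry":0,"rz":0},{"x":0,"y":0,"z":-40,"rx":0,"ry":0,"rz":0},{"x":0,"y":0,"z":-40,"rx":0,"ry":0,"rz":0},{"x":20,"y":0,"z":0,"rx":0,"ry":0,"rz":0},{"x":40,"y":0,"z":0,"rx":0,"ry":0,"rz":0},{"x":40,"y":0,"z":0,"rx":0,"ry":0,"rz":0}]' --grip 0.52

```text
time_s: 21.75
ee_pos: [308.4, 195.9, 107.0]
ee_rot: [179.8, 24.2, 174.4]
force: [-0.4, 1.3, -1.4]
gripper_width: 47.5
gripper_force: 0.0
```

Call:
move_arm --plan '[{"x":0,"y":-45,"z":0,"rx":0,"ry":0,"rz":0},{"x":0,"y":-45,"z":0,"rx":0,"ry":0,"rz":0},{"x":0,"y":-45,"z":0,"rx":0,"ry":0,"rz":0},{"x":0,"y":0,"z":0,"rx":0,"ry":0,"rz":0},{"x":0,"y":0,"z":0,"rx":0,"ry":0,"rz":0}]' --grip 0

```text
time_s: 22.25
ee_pos: [297.7, 71.2, 106.8]
ee_rot: [179.9, 24.0, 174.3]
force: [0.2, 1.8, -0.2]
gripper_width: 10.0
gripper_force: 0.0
```

```bash
python3 chk.py b1; python3 go.py 373 234 90 180 45 174.6
```

```text
y 227 high 82 [-4.2 46.3  5.7] [[-28.1  23.1   3.6]
 [ 15.9  64.8  10.2]]
b 225 high 81 [ -0.4 -42.7   5.7] [[-25.2 -61.6   3.6]
 [ 16.  -24.5  10.1]]
t 22.3 pos [298.05  72.18 106.91] rot [179.92  24.03 174.45] q [ 24.07  -9.41 143.99 -26.47  26.66 -38.58] F [-0.1   0.26  0.01] w 6.032610014765906 0.0
shift in tool axes now [-46.97 168.26  39.68]
turn [-0.   -0.37 -0.  ] shift in goal axes [-30.04 168.16  53.95]
```

View pics/b1c.png

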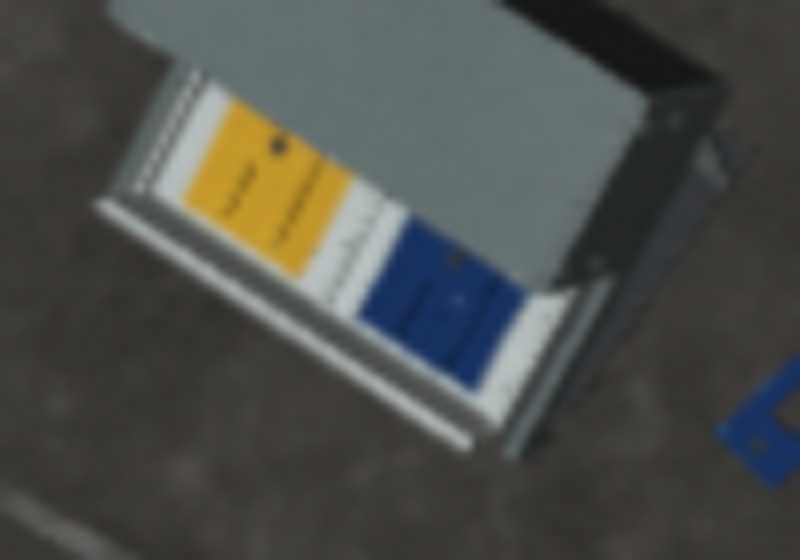

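Both plates lie flat on their pads; the blue plate's hole is at (458,260). Now I tilt to 45° and get in front of the panel.

Call:
move_arm --plan '[{"x":0,"y":0,"z":0,"rx":0,"ry":-0.122,"rz":0},{"x":0,"y":0,"z":0,"rx":0,"ry":-0.122,"rz":0},{"x":0,"y":0,"z":0,"rx":0,"ry":-0.122,"rz":0},{"x":0,"y":40,"z":0,"rx":0,"ry":0,"rz":0},{"x":0,"y":40,"z":0,"rx":0,"ry":0,"rz":0},{"x":0,"y":40,"z":0,"rx":0,"ry":0,"rz":0},{"x":0,"y":40,"z":0,"rx":0,"ry":0,"rz":0},{"x":0,"y":8,"z":0,"rx":0,"ry":0,"rz":0},{"x":0,"y":0,"z":0,"rx":0,"ry":0,"rz":0},{"x":0,"y":0,"z":0,"rx":0,"ry":0,"rz":0}]'

```text
time_s: 23.3
ee_pos: [316.7, 234.5, 107.4]
ee_rot: [-177.8, 33.3, 174.9]
force: [0.2, 0.7, -0.2]
gripper_width: 0.5
gripper_force: 0.0
```

```bash
cat > lp.py <<'E'
from h import *
import sys,subprocess
T=R.from_euler('ZY',[-5.4,-np.degrees(.42)],degrees=True)
c0=np.array([441,228,54.7]); s=state(); print('L now',T.inv().apply(s['ee_pos']-c0).round(1))
P=T.apply([float(v) for v in sys.argv[1:4]])+c0
subprocess.run(['python3','go.py',*map(str,P),'180','45','174.6'])
C=R.from_euler('xyz',s['ee_rot'],degrees=True); print('tray +x in tool axes',C.inv().apply(T.apply([1,0,0])).round(3))
E
python3 lp.py -62 0 11
```

```text
t 23.3 pos [316.65 234.54 107.36] rot [-177.78   33.29  174.88] q [ 60.78   5.4  136.03 -54.15  39.59  19.85] F [ 0.23  0.72 -0.21] w 0.5382419741763891 0.0
shift in tool axes now [-15.67   8.42  91.27]
turn [-0.04 -0.2   0.01] shift in goal axes [ 3.24  5.19 92.78]
L now [-92.1  -5.2  98.8]
tray +x in tool axes [-0.987  0.002  0.16 ]
```

Call:
move_arm --plan '[{"x":0,"y":4,"z":30,"rx":0,"ry":0,"rz":0},{"x":0,"y":0,"z":0,"rx":-0.02,"ry":-0.1,"rz":0},{"x":0,"y":0,"z":0,"rx":-0.02,"ry":-0.1,"rz":0},{"x":6,"y":3,"z":25,"rx":0,"ry":0,"rz":0},{"x":6,"y":0,"z":20,"rx":0,"ry":0,"rz":0},{"x":0,"y":0,"z":0,"rx":0,"ry":0,"rz":0},{"x":0,"y":0,"z":0,"rx":0,"ry":0,"rz":0}]'

```text
time_s: 24.0
ee_pos: [340.8, 249.1, 73.6]
ee_rot: [-177.5, 41.8, 174.9]
force: [1.0, -0.0, -0.7]
gripper_width: 0.9
gripper_force: 0.0
```

```bash
python3 lp.py -62 0 11
```

```text
t 24.0 pos [340.83 249.08  73.56] rot [-177.49   41.79  174.91] q [ 65.    15.02 139.87 -77.    41.13  48.92] F [ 1.01 -0.02 -0.66] w 0.945225927957594 0.0
shift in tool axes now [-7.51 -9.47 52.91]
turn [-0.04 -0.06  0.01] shift in goal axes [ -4.61 -11.56  52.83]
L now [-85.2  11.6  58.7]
tray +x in tool axes [-0.952  0.008  0.304]
```

j4 hit its limit. A 30° tilt is enough if the fingertips stay high on the panel, since the body then passes above the rack's 84 mm top.

Call:
move_arm --plan '[{"x":0,"y":0,"z":-20,"rx":0,"ry":0,"rz":0},{"x":0,"y":0,"z":0,"rx":-0.02,"ry":0.1,"rz":0},{"x":0,"y":0,"z":0,"rx":-0.02,"ry":0.1,"rz":0},{"x":0,"y":-20,"z":0,"rx":0,"ry":0,"rz":0},{"x":0,"y":-15,"z":0,"rx":0,"ry":0,"rz":0},{"x":0,"y":0,"z":0,"rx":0,"ry":0,"rz":0},{"x":0,"y":0,"z":0,"rx":0,"ry":0,"rz":0}]'

```text
time_s: 24.7
ee_pos: [323.5, 216.1, 88.0]
ee_rot: [-179.6, 31.2, 174.7]
force: [0.3, 0.8, 0.3]
gripper_width: 0.5
gripper_force: 0.0
```

```bash
sed -i "s/'45'/'30'/" lp.py; python3 lp.py -66 -20 16
```

```text
t 24.7 pos [323.45 216.07  87.97] rot [-179.62   31.17  174.69] q [ 54.9    5.51 139.01 -57.19  32.58  18.95] F [0.3  0.83 0.29] w 0.4739792684291888 0.0
shift in tool axes now [-18.44   3.28  64.4 ]
turn [-0.01  0.02  0.  ] shift in goal axes [-19.75   2.94  64.03]
L now [-92.3 -22.9  77.6]
tray +x in tool axes [-0.992 -0.001  0.124]
```

Call:
move_arm --plan '[{"x":-8,"y":3,"z":20,"rx":-0.006,"ry":0.02,"rz":0},{"x":-8,"y":0,"z":20,"rx":0,"ry":0,"rz":0},{"x":-4,"y":0,"z":20,"rx":0,"ry":0,"rz":0},{"x":0,"y":0,"z":4,"rx":0,"ry":0,"rz":0},{"x":0,"y":0,"z":0,"rx":0,"ry":0,"rz":0},{"x":0,"y":0,"z":0,"rx":0,"ry":0,"rz":0}]'

```text
time_s: 25.3
ee_pos: [372.9, 215.0, 43.0]
ee_rot: [-179.9, 30.0, 174.8]
force: [-0.3, -0.2, 0.4]
gripper_width: 0.7
gripper_force: 0.0
```

```bash
python3 lp.py -50 -20 16
```

```text
t 25.3 pos [372.89 215.    43.01] rot [-179.95   30.03  174.75] q [ 46.15  13.62 138.99 -72.72  24.21  28.51] F [-0.28 -0.19  0.45] w 0.6509549041554589 0.0
shift in tool axes now [-15.42  -0.69   2.09]
turn [0. 0. 0.] shift in goal axes [-15.43  -0.65   2.08]
L now [-65.6 -19.3  16.5]
tray +x in tool axes [-0.995 -0.002  0.104]
```

Call:
move_arm --plan '[{"x":-5,"y":0,"z":0.5,"rx":0,"ry":0,"rz":0},{"x":-5,"y":0,"z":0.5,"rx":0,"ry":0,"rz":0},{"x":-4,"y":0,"z":0.4,"rx":0,"ry":0,"rz":0},{"x":-4,"y":0,"z":0.4,"rx":0,"ry":0,"rz":0},{"x":-4,"y":0,"z":0.4,"rx":0,"ry":0,"rz":0},{"x":-4,"y":0,"z":0.4,"rx":0,"ry":0,"rz":0},{"x":-4,"y":0,"z":0.4,"rx":0,"ry":0,"rz":0}]'

```text
time_s: 26.0
ee_pos: [399.3, 212.6, 54.9]
ee_rot: [179.9, 29.9, 174.7]
force: [-8.7, 3.2, 0.9]
gripper_width: 0.6
gripper_force: 3.6
```

```bash
python3 lp.py 38 -20 16
```

```text
t 26.0 pos [399.27 212.63  54.93] rot [179.89  29.88 174.69] q [ 42.32  13.   136.17 -67.11  23.46  18.79] F [-8.72  3.25  0.93] w 0.6040042779481705 3.6438168414133543
shift in tool axes now [-74.08  -0.9    8.1 ]
turn [ 0. -0.  0.] shift in goal axes [-74.06  -0.77   8.26]
L now [-36.5 -19.2  16.6]
tray +x in tool axes [-0.995 -0.002  0.101]
```

Call:
move_arm --plan '[{"x":-6,"y":0,"z":0.6,"rx":0,"ry":0,"rz":0},{"x":-6,"y":0,"z":0.6,"rx":0,"ry":0,"rz":0},{"x":-6,"y":0,"z":0.6,"rx":0,"ry":0,"rz":0},{"x":-6,"y":0,"z":0.6,"rx":0,"ry":0,"rz":0},{"x":-6,"y":0,"z":0.6,"rx":0,"ry":0,"rz":0},{"x":-6,"y":0,"z":0.6,"rx":0,"ry":0,"rz":0},{"x":-6,"y":0,"z":0.6,"rx":0,"ry":0,"rz":0},{"x":-6,"y":0,"z":0.6,"rx":0,"ry":0,"rz":0},{"x":-6,"y":0,"z":0.6,"rx":0,"ry":0,"rz":0},{"x":0,"y":0,"z":0,"rx":0,"ry":0,"rz":0}]'

```text
time_s: 27.0
ee_pos: [449.4, 208.0, 77.5]
ee_rot: [179.9, 30.0, 174.7]
force: [-3.2, 1.7, -1.1]
gripper_width: 0.7
gripper_force: 1.7
```

```bash
python3 lp.py 38 -20 16
```

```text
t 27.0 pos [449.4  207.99  77.53] rot [179.91  29.96 174.65] q [ 36.48  12.73 130.52 -56.55  23.44   2.01] F [-3.18  1.75 -1.07] w 0.664955854437399 1.7480393126877658
shift in tool axes now [-19.17  -0.89   2.65]
turn [ 0. -0.  0.] shift in goal axes [-19.17  -0.87   2.66]
L now [ 18.7 -19.1  16.7]
tray +x in tool axes [-0.995 -0.001  0.103]
```

Call:
move_arm --plan '[{"x":-5,"y":0,"z":0.5,"rx":0,"ry":0,"rz":0},{"x":-4,"y":0,"z":0.4,"rx":0,"ry":0,"rz":0},{"x":-3,"y":0,"z":0.3,"rx":0,"ry":0,"rz":0},{"x":-2,"y":0,"z":0.2,"rx":0,"ry":0,"rz":0},{"x":-1.5,"y":0,"z":0,"rx":0,"ry":0,"rz":0}]'

```text
time_s: 27.5
ee_pos: [462.6, 206.7, 83.4]
ee_rot: [179.9, 29.9, 174.7]
force: [-6.1, 5.0, -3.1]
gripper_width: 0.1
gripper_force: 3.6
```

```bash
python3 lp.py 38 -20 16
```

```text
t 27.5 pos [462.56 206.72  83.45] rot [179.93  29.89 174.69] q [ 35.06  12.8  128.92 -53.46  23.61  -2.58] F [-6.11  5.03 -3.09] w 0.11857508130416863 3.591305102959268
shift in tool axes now [-4.76 -0.85  1.17]
turn [ 0. -0.  0.] shift in goal axes [-4.76 -0.84  1.18]
L now [ 33.1 -19.2  16.7]
tray +x in tool axes [-0.995 -0.002  0.102]
```

Continue in 1.5 mm steps until the stop is felt.

Call:
move_arm --plan '[{"x":-1.5,"y":0,"z":0.1,"rx":0,"ry":0,"rz":0},{"x":-1,"y":0,"z":0.1,"rx":0,"ry":0,"rz":0},{"x":0,"y":0,"z":0,"rx":0,"ry":0,"rz":0}]'

```text
time_s: 27.8
ee_pos: [462.9, 206.7, 83.5]
ee_rot: [179.9, 29.7, 174.7]
force: [-14.8, 7.1, -1.1]
gripper_width: 0.2
gripper_force: 7.0
```

Call:
move_arm --plan '[{"x":-1.5,"y":0,"z":0.1,"rx":0,"ry":0,"rz":0},{"x":0,"y":0,"z":0,"rx":0,"ry":0,"rz":0}]'

```text
time_s: 28.0
ee_pos: [463.1, 206.6, 83.5]
ee_rot: [179.8, 29.6, 174.7]
force: [-20.9, 8.8, 1.1]
gripper_width: 0.3
gripper_force: 9.4
```

```bash
python3 lp.py 38 -20 16
```

```text
t 28.0 pos [463.06 206.63  83.54] rot [179.85  29.64 174.68] q [ 34.83  12.78 128.74 -52.46  23.55  -3.75] F [-20.94   8.83   1.13] w 0.303775186270543 9.433439473214094
shift in tool axes now [-4.27 -0.81  0.98]
turn [ 0.   -0.01  0.  ] shift in goal axes [-4.27 -0.8   1.01]
L now [ 33.7 -19.2  16.6]
tray +x in tool axes [-0.995 -0.001  0.097]
```

Call:
move_arm --plan '[{"x":3,"y":0,"z":-0.3,"rx":0,"ry":0,"rz":0},{"x":10,"y":0,"z":-1,"rx":0,"ry":0,"rz":0},{"x":30,"y":0,"z":-3,"rx":0,"ry":0,"rz":0},{"x":30,"y":0,"z":-20,"rx":0,"ry":0,"rz":0},{"x":20,"y":-30,"z":-30,"rx":0,"ry":0,"rz":0},{"x":0,"y":-40,"z":-20,"rx":0,"ry":0,"rz":0},{"x":0,"y":-40,"z":0,"rx":0,"ry":0,"rz":0},{"x":0,"y":-40,"z":0,"rx":0,"ry":0,"rz":0},{"x":0,"y":0,"z":0,"rx":0,"ry":0,"rz":0},{"x":0,"y":0,"z":0,"rx":0,"ry":0,"rz":0}]'

```text
time_s: 29.0
ee_pos: [336.9, 66.2, 104.5]
ee_rot: [180.0, 30.1, 174.4]
force: [0.5, 0.9, 0.2]
gripper_width: 0.2
gripper_force: 0.0
```

```bash
python3 - <<'E'
from m import *
print(state()['ee_pos'],state()['force'])
f=grab_frame('top'); W=cloud(f); T=R.from_euler('ZY',[-5.4,-np.degrees(.42)],degrees=True).as_matrix()
L=((W-np.array([441,228,54.7]))@T).reshape(-1,3)
for n,lo,hi in(('panel',16,36),('face/top',78,90)):
    s=(L[:,2]>lo)&(L[:,2]<hi)&(abs(L[:,1])<90)&(L[:,0]>-60)&(L[:,0]<75); p=L[s]; print(n,s.sum(),np.percentile(p[:,0],[1,5,50]) if s.any() else '')
for z in(0,10,20,30,50,70,84):
    s=(abs(L[:,2]-z)<5)&(abs(L[:,1])<85)&(L[:,0]>-60)&(L[:,0]<100); print(z,s.sum(),np.percentile(L[s,0],[2,50]) if s.any() else '')
print([(m['p'],m['point']) for m in landmark_of('top','tray_front')])
a=f['img'][150:230,180:300,::-1]; b=grab_frame('side')['img'][80:160,320:440,::-1]
cv2.imwrite('pics/end.png',np.hstack([cv2.resize(i,(400,267),interpolation=cv2.INTER_CUBIC) for i in(a,b)]))
E
```

```text
[336.9  66.2 104.5] [0.5 0.9 0.2]
panel 0 
face/top 379 [53.3 54.2 64.4]
0 131 [-36.1  -9.8]
10 0 
20 0 
30 0 
50 0 
70 0 
84 743 [54.1 76.8]
[]
```

View pics/end.png

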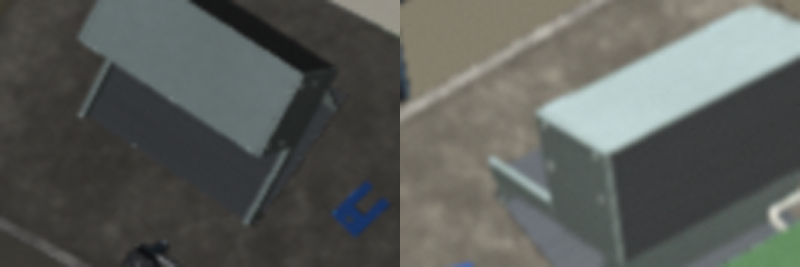

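The tray slid in until it met a hard stop: 21 N with no further motion, where 8 N moves it. In the last pictures only the empty bed shows in front of the rack, and the arm is clear.

```bash
python3 -c "
from workcell import *; print(job_done())"
```

```text
the job is handed in; nothing more can be done
None
```

I laid the yellow and blue plates flat on their own pads, pushed the tray in to its stop, and handed the job in at about 29 s. I didn't see a verdict. The pictures show both plates in place before the push, but the rack hides the tray once it's in, so "fully home" rests on it stopping dead at 21 N where about 8 N moves it.

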